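Rack the turned parts in order

ROBOT

A 6-joint arm with a two-finger parallel gripper is mounted at the origin on the work surface. World frame = base frame: x ahead of the robot, y to its left, z up, the work surface at z = 0. Lengths are in m, angles in rad, forces in N, time in s.
With the tool pointing down it reaches from about 0.35 to 0.975 m from the base axis. Payload 7.1 kg.
Tool frame: the origin (TCP) lies at the very end of the fingers, on their centre line; the grasp point (between the pads) lies 19 mm behind it (robot.grasp_offset is the distance from the TCP to the grasp point, in m); y points along the fingers, x is the direction in which the jaws open and shut, and the axes are right-handed (so a half turn about y gives the same grasp; the last joint's range is limited). The gripper opens to 88 mm and grips with 3 to 60 N. Pads are 20 mm wide; open, the fingers measure 115 mm over their backs; the gripper's body (75 mm by 178 mm) begins 61 mm behind the grasp point.
Start: joints at [-1.226, 0.423, 1.63, -0, 1.089, -0.019], TCP at [0.222, -0.584, 0.223] pointing down, gripper open.
Joint ranges: [-3, 3], [-0.9, 2.11], [0.09, 2.58], [-1.31, 4.45], [0.11, 2.69], [-2.54, 2.54]. Speed limits (rad/s): [2.39, 2.39, 3.01, 3.14, 3.14, 3.14].

INTERFACE

Orientations are given as a unit quaternion [x, y, z, w].
In Python, from bench import robot gives the robot as it stands.
- The arm moves only by the shell command python3 -m inch 'ROWS' [FORCE]. ROWS is JSON, a list of rows, each a list of 7 numbers: the opening, from -1 (shut) to 1 (fully open), so that 0 is half open, then the shift along the tool's x, y, z in m, then the turn, a rotation vector about the tool's x, y, z in degrees. A call has 1 to 5 rows; each row shifts and turns the commanded pose from where the row before left it, along the tool's axes as they then stand; what a row does not reach is not made up. A row lasts 1/8 s, in which the tool goes at most 62.5 mm and 10.7 degrees, less where a joint would pass 70% of its speed; a pose out of reach is approached as far as the arm can. A call is refused whole if a number of a shift passes 0.0625 or a number of a turn 10.7, either way. A call with a gripper value outside its range is refused whole. The fingers move at their own pace and stop on an object; FORCE is the grip in N (left out, the last holds). Time passes only in rows, so rows that do not move let the fingers close. It gives the time, the measured TCP pose, the force and the opening at its end, in the units of the state.
- robot.get_state(): the state, without advancing time (a new reading comes with each control period).
- robot.read_camera(name): name is "scene" or "side" or "wrist"; returns the picture (384x512x3 uint8, red, green, blue); there is no depth.
- robot.get_calibration(name): a dict with "intrinsics" (3x3 intrinsics, pixels), "xyz" and "attitude" of the camera in the world. Camera axes: x right, y up, looking along -z (the intrinsics and any distortion apply to the point x, -y, -z); pixel columns grow to the right and rows downward; lengths in m; the calibration is good to about 2 mm. A picture is of the moment at which its call begins: read the wrist's pose just before it. get_calibration takes no time and is no camera call; for the wrist camera it gives the pose at the moment of the call.
- robot.job_done(): hands the job in, once; it reports no verdict.
The state is a dict: "time_s": time; "q": joint angles; "qvel": joint speeds; "tau": joint torques, N m; "position": TCP position; "ee_rot": TCP orientation; "wrist_force": force on the tool from outside, world axes, zero at the start; "moment": the same for the moment, N m; "opening": finger opening in m.
Only numpy, scipy, OpenCV 4.12 (cv2) and the standard library are available. Lean on these libraries where they do the work, as an engineer would, in place of code of your own. Each camera call takes 0.05 s, during which the arm holds its last target. There are 200 camera calls.

TASK

Move the four capped turned parts from the coloured trays to the black rack, one to each pocket, keeping their sequence: the part that stands furthest to the robot's left in the tray row goes into the pocket next to the white stop, the next one beside it, and so on away from the white stop. Keep the parts upright throughout and leave each standing flat inside its pocket.

Things in the scene. Friction and masses are not known exactly. Their poses are not given: they have to be found in the camera images.
- part_red_center (a point): centre, half-way up, of the turned part with the red cap: upright, round, 72 mm tall, about 220 g; its foot is a flat steel flange 42 mm across, 10 mm thick; above it a 26 mm steel stem, and from 30 to 72 mm above the foot a red plastic thread-protector cap 30 mm across, by which it is gripped from above. The point is 36 mm above the underside of the foot; z runs up its axis; it is loose
- part_yellow_center (a point): centre, half-way up, of the turned part with the yellow cap: upright, round, 72 mm tall, about 220 g; its foot is a flat steel flange 42 mm across, 10 mm thick; above it a 26 mm steel stem, and from 30 to 72 mm above the foot a yellow plastic thread-protector cap 30 mm across, by which it is gripped from above. The point is 36 mm above the underside of the foot; z runs up its axis; it is loose
- part_green_center (a point): centre, half-way up, of the turned part with the green cap: upright, round, 72 mm tall, about 220 g; its foot is a flat steel flange 42 mm across, 10 mm thick; above it a 26 mm steel stem, and from 30 to 72 mm above the foot a green plastic thread-protector cap 30 mm across, by which it is gripped from above. The point is 36 mm above the underside of the foot; z runs up its axis; it is loose
- part_blue_center (a point): centre, half-way up, of the turned part with the blue cap: upright, round, 72 mm tall, about 220 g; its foot is a flat steel flange 42 mm across, 10 mm thick; above it a 26 mm steel stem, and from 30 to 72 mm above the foot a blue plastic thread-protector cap 30 mm across, by which it is gripped from above. The point is 36 mm above the underside of the foot; z runs up its axis; it is loose
- tray_red: the fixed red open tray in the source row, in which the red-capped part stands at the start; 70 x 72 mm, rim 11 mm above its underside, walls and floor 4 mm. Origin: centre of its underside, 4 mm above the table; y runs along the row, roughly to the robot's left; the four trays are 80 mm apart
- tray_yellow: the fixed yellow open tray in the source row, in which the yellow-capped part stands at the start; 70 x 72 mm, rim 11 mm above its underside, walls and floor 4 mm. Origin: centre of its underside, 4 mm above the table; y runs along the row, roughly to the robot's left; the four trays are 80 mm apart
- tray_green: the fixed green open tray in the source row, in which the green-capped part stands at the start; 70 x 72 mm, rim 11 mm above its underside, walls and floor 4 mm. Origin: centre of its underside, 4 mm above the table; y runs along the row, roughly to the robot's left; the four trays are 80 mm apart
- tray_blue: the fixed blue open tray in the source row, in which the blue-capped part stands at the start; 70 x 72 mm, rim 11 mm above its underside, walls and floor 4 mm. Origin: centre of its underside, 4 mm above the table; y runs along the row, roughly to the robot's left; the four trays are 80 mm apart
- rack: fixed black rack: plate 84 x 400 mm, 8 mm thick, on the table; 7 mm high dark grey ribs on it form four open pockets, 64 x 64 mm inside, centred at y = -120, -40, 40, 120 mm, x = 0. Origin: centre of its underside; y runs along it, roughly to the robot's left. Pocket floors are 8 mm up, so a part standing there has its centre 44 mm up. At its ends lie two low stops, one white, one black
- white_stop: the white stop: a low white block 60 x 28 x 12 mm fixed on the rack plate at one of the rack's two ends (y = 184 or -184 mm in the rack's frame); it marks the end at which the row begins. Origin: centre of its underside

How it is judged:
By the outcome, as a careful person would: the job done as asked, in the order asked, and still so for the second after the job is handed in, with the robot touching nothing.
It also fails if it takes over 93 s, if anything falls off the work surface, if the arm or the gripper's body presses on something with over 40 N, if the wrist force passes 120 N, or if a joint passes its speed limit or range.

## Working session

There is one attempt and no reset: what is moved stays moved. The work goes in short steps, Python scripts to look and compute and a shell command to move; the robot and the scene stay as the last step left them, time stands still between calls to the robot, and variables do not carry over. Pictures are saved under pics/ and viewed, about 12 in all and at most 16, crops included, and the job is handed in when it is done.

```bash
ls; mkdir -p pics
python3 - <<'E'
from bench import robot
import cv2,numpy as np
s=robot.get_state();print({k:np.round(v,3).tolist() for k,v in s.items()})
for n in("scene","side"):
    c=robot.get_calibration(n);print(n,c)
    cv2.imwrite(f"pics/{n}0.png",robot.read_camera(n)[:,:,::-1])
print(robot.get_calibration("wrist"))
E
```

```text
pics
{'time_s': 0.0, 'q': [-1.226, 0.424, 1.631, -0.0, 1.089, -0.019], 'qvel': [-0.0, 0.001, -0.001, 0.002, -0.001, -0.001], 'tau': [-0.001, -54.463, -27.367, 0.064, 0.023, -0.0], 'position': [0.222, -0.584, 0.222], 'ee_rot': [-0.582, 0.402, -0.401, 0.583], 'wrist_force': [0.021, 0.789, 0.309], 'moment': [-0.021, -0.017, 0.006], 'opening': 0.088}
scene {'intrinsics': array([[406.85369269,   0.        , 255.11864276],
       [  0.        , 406.85369269, 194.89952694],
       [  0.        ,   0.        ,   1.        ]]), 'xyz': array([0.74728474, 0.30911288, 0.67723946]), 'attitude': array([0.06309398, 0.26495177, 0.93110739, 0.24260821])}
side {'intrinsics': array([[352.73297986,   0.        , 248.69928151],
       [  0.        , 352.73297986, 187.39494619],
       [  0.        ,   0.        ,   1.        ]]), 'xyz': array([ 0.43004853, -0.44807181,  0.53800856]), 'attitude': array([ 0.37960825, -0.06664347, -0.15097262,  0.91030956])}
{'intrinsics': array([[275.66095706,   0.        , 256.53230547],
       [  0.        , 275.66095706, 191.6060204 ],
       [  0.        ,   0.        ,   1.        ]]), 'xyz': array([ 0.29742702, -0.55416807,  0.3841534 ]), 'attitude': array([-0.12255708,  0.08527289, -0.56108205,  0.81418378])}
```

View pics/scene0.png

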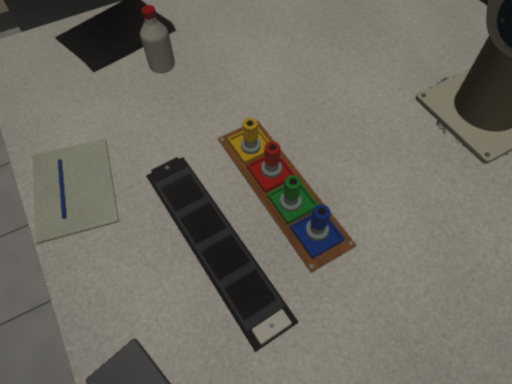

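View pics/side0.png

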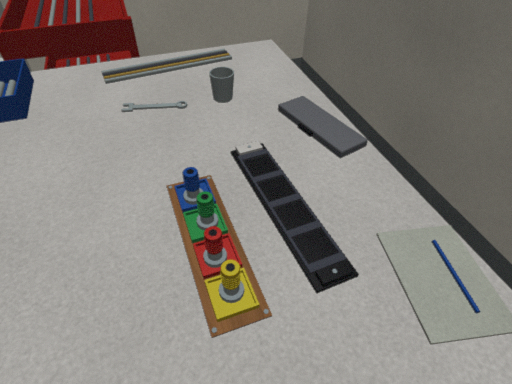

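The white stop is at the far end in the side view, pixel (250,148), and near (272,325) in the scene view. The blue part is at that end of the row (side view 191,180), and the order from there is blue, green, red, yellow. Next I work out the positions.

```bash
cat > h.py <<'E'
from bench import robot
import cv2,numpy as np
from scipy.spatial.transform import Rotation as R
def ray(c,uv):
    K=c["intrinsics"];d=np.linalg.solve(K,[uv[0],uv[1],1.]);d=R.from_quat(c["attitude"]).apply([d[0],-d[1],-d[2]])
    return np.array(c["xyz"]),d/np.linalg.norm(d)
def onz(c,uv,z):
    o,d=ray(c,uv);return o+d*(z-o[2])/d[2]
def tri(rs):
    A=sum(np.eye(3)-np.outer(d,d) for o,d in rs);b=sum((np.eye(3)-np.outer(d,d))@o for o,d in rs);return np.linalg.solve(A,b)
HUE={"blue":(108,130),"green":(50,85),"red":(0,6),"yellow":(22,32)}
def big(m):
    n,l,s,c=cv2.connectedComponentsWithStats(m.astype(np.uint8));i=1+np.argmax(s[1:,4]);return (l==i),s[i],c[i]
def go(p,yaw=None):
    """tool-frame shift (and turn, deg, after) to reach TCP p; yaw = world angle of jaw (tool x) axis mod 180"""
    s=robot.get_state();r=R.from_quat(s["ee_rot"]);e=r.inv().apply(np.array(p)-s["position"])
    x=r.apply([1,0,0]);a=np.degrees(np.arctan2(x[1],x[0]))
    print("t",round(s["time_s"],2),"pos",np.round(s["position"],4),"jaw yaw",round(a,1),"shift mm",np.round(e*1e3,1),"down",np.round(r.apply([0,1,0]),3),"open",round(s["opening"],4))
E
python3 - <<'E'
from h import *
import cv2
for n in("scene","side"):
    im=cv2.imread(f"pics/{n}0.png");h=cv2.cvtColor(im,cv2.COLOR_BGR2HSV);c=robot.get_calibration(n)
    for k,(a,b) in HUE.items():
        m=(h[...,0]>=a)&(h[...,0]<=b)&(h[...,1]>130)&(h[...,2]>40)
        _,st,ce=big(m);print(n,k,st,ce.round(1),onz(c,ce,0.015).round(3))
    # rack: dark, unsaturated
    m=(h[...,2]<75)
    l=cv2.connectedComponentsWithStats(m.astype(np.uint8))
    for s,ce in zip(l[2][1:],l[3][1:]):
        if s[4]>500: print("dark",s,ce.round(1))
    x0,y0,w,hh=(145,110,220,245) if n=="scene" else (160,135,200,195)
    cv2.imwrite(f"pics/{n}c.png",cv2.resize(im[y0:y0+hh,x0:x0+w],None,fx=2.4,fy=2.4,interpolation=cv2.INTER_CUBIC))
from math import *
go([0.6,0,0.2])
s=robot.get_state();r=R.from_quat(s["ee_rot"]);print(r.as_matrix().round(3))
E
```

```text
scene blue [ 291  205   53   52 1118] [317.2 231.9] [0.496 0.073 0.015]
scene green [268 176  50  46 871] [293.2 199. ] [ 0.497 -0.007  0.015]
scene red [247 141  47  51 976] [269.5 167.9] [ 0.5   -0.092  0.015]
scene yellow [229 118  39  45 661] [247.7 140.3] [ 0.505 -0.175  0.015]
dark [   0    0  176   73 6829] [93.3 28.3]
dark [ 454    0   58  131 5015] [490.3  74.3]
dark [ 147  158  151  194 8967] [218.3 248.6]
dark [ 247  167   98   93 1296] [301.5 213.8]
dark [  86  339   84   45 2084] [128.6 367.9]
side blue [   0   59   33   63 1391] [14.8 89.3] [0.093 0.652 0.015]
side green [183 192  44  50 861] [202.4 215.8] [0.495 0.006 0.015]
side red [   0    0  139   69 5408] [67.3 30.9] [0.228 1.07  0.015]
side yellow [ 205  260   55   62 1701] [230.9 291.8] [ 0.5   -0.167  0.015]
dark [   0   20  139   63 4545] [63.9 43.1]
dark [ 292   57  220  232 3977] [416.2 179.7]
dark [   0   61   33   61 1028] [17.5 98.3]
dark [279 106  88  52 535] [319.7 135.5]
dark [ 231  144  127  149 6034] [295.2 221.4]
t 0.1 pos [ 0.2222 -0.5836  0.222 ] jaw yaw -69.2 shift mm [-411.    22.6  560.7] down [-0.     0.001 -1.   ] open 0.0879
[[ 0.356 -0.     0.935]
 [-0.935  0.001  0.356]
 [-0.001 -1.     0.   ]]
```

View pics/scenec.png

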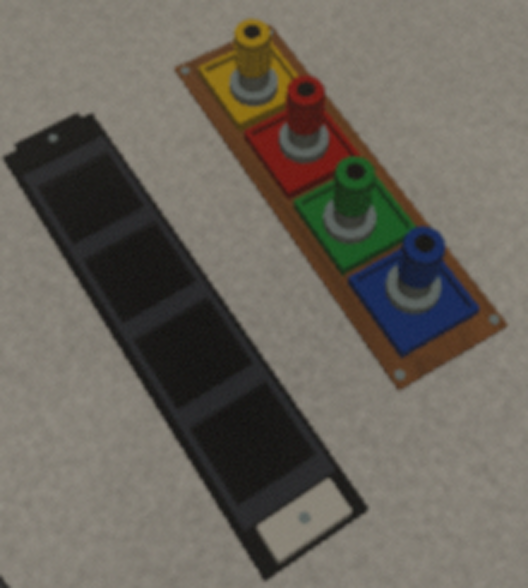

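View pics/sidec.png

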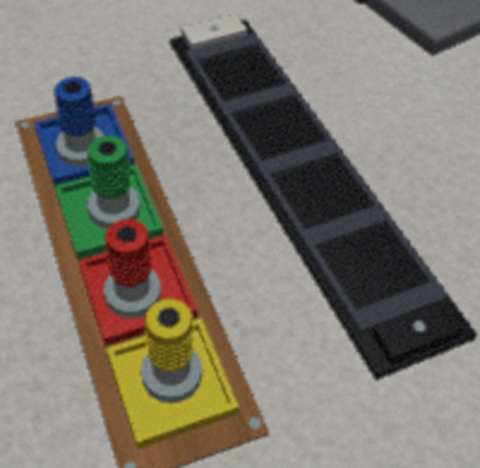

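The crops show the four cap holes, the dark pocket floors and a screw head on each stop. I cast rays from those pixels onto their known heights.

Run:
```python
from h import *
P={"scene":((145,110),dict(blue=(424,243),green=(354,172),red=(305,89),yellow=(252,31),white=(304,517),black=(53,138),p1=(252,441),p2=(192,352),p3=(139,273),p4=(90,197))),
"side":((160,135),dict(blue=(72,87),green=(107,150),red=(127,235),yellow=(169,317),white=(213,28),black=(419,327),p1=(240,70),p2=(280,127),p3=(323,188),p4=(371,264)))}
W={}
for n,(o,d) in P.items():
    c=robot.get_calibration(n)
    for k,v in d.items():
        z=.008 if k[0]=='p' else .02 if k in("white","black") else .08
        uv=np.array(v)/2.4-.3+o
        W.setdefault(k,[]).append(onz(c,uv,z)[:2]); W.setdefault(k+"r",[]).append(ray(c,uv))
for k in P["side"][1]: print(k,np.round(W[k],4).tolist(),"tri",tri(W[k+"r"]).round(4))
w=np.mean(W["white"],0);b=np.mean(W["black"],0);u=(w-b)/np.linalg.norm(w-b)
print("len",np.linalg.norm(w-b),"yaw",np.degrees(np.arctan2(u[1],u[0])))
for i,y in enumerate((120,40,-40,-120)): print("pocket",i+1,((w+b)/2+u*y/1e3).round(4))
```

```text
blue [[0.4932, 0.0669], [0.4903, 0.0684]] tri [0.4916 0.0673 0.0801]
green [[0.5044, -0.0078], [0.5001, -0.0091]] tri [ 0.5019 -0.0083  0.0782]
red [[0.4968, -0.092], [0.4937, -0.0914]] tri [ 0.4952 -0.0919  0.0796]
yellow [[0.5042, -0.1642], [0.502, -0.1626]] tri [ 0.5031 -0.1634  0.0805]
white [[0.6525, 0.1764], [0.6484, 0.1773]] tri [0.6505 0.177  0.0195]
black [[0.6789, -0.1907], [0.6756, -0.1895]] tri [ 0.6774 -0.1899  0.0198]
p1 [[0.6563, 0.1111], [0.6569, 0.1224]] tri [0.6555 0.1139 0.0152]
p2 [[0.6627, 0.0306], [0.6638, 0.0384]] tri [0.6625 0.0332 0.0132]
p3 [[0.6689, -0.048], [0.6704, -0.0399]] tri [ 0.6687 -0.0446  0.0137]
p4 [[0.674, -0.1305], [0.6735, -0.1223]] tri [ 0.6729 -0.1261  0.0132]
len 0.3678710786709381 yaw 94.1754352073078
pocket 1 [0.6551 0.1131]
pocket 2 [0.6609 0.0333]
pocket 3 [ 0.6667 -0.0465]
pocket 4 [ 0.6726 -0.1263]
```

Rays, triangulation and the known stop spacing (367.9 mm against 368 mm) agree. I now turn the jaws to world x while moving towards the row.

```bash
python3 -m inch '[[1,0,0,0.05,0,-9.9,0],[1,0,0,0.05,0,-9.9,0],[1,0,0,0.05,0,-9.9,0],[1,0,0,0.05,0,-9.9,0],[1,0,0,0.05,0,-9.9,0]]' 25
python3 -m inch '[[1,0,0,0.05,0,-9.9,0],[1,0,0,0.05,0,-9.8,0],[1,0,0,0,0,0,0]]'
python3 -c "
from h import *
go([0.492,0.0675,0.13])"
```

```text
time_s: 0.72
position: [0.4075, -0.4247, 0.2222]
ee_rot: [-0.697, 0.119, -0.119, 0.697]
wrist_force: [0.9, -0.0, -0.4]
opening: 0.0874
time_s: 1.1
position: [0.4318, -0.3267, 0.2223]
ee_rot: [-0.707, -0.001, 0.002, 0.708]
wrist_force: [0.1, -1.0, -0.4]
opening: 0.0875
t 1.1 pos [ 0.4318 -0.3267  0.2223] jaw yaw 0.3 shift mm [ 62.3  92.8 393.8] down [-0.001  0.001 -1.   ] open 0.0875
```

```bash
python3 -m inch '[[1,0.009,0.010,0.056,0,0,0],[1,0.009,0.010,0.056,0,0,0],[1,0.009,0.010,0.056,0,0,0],[1,0.009,0.010,0.056,0,0,0],[1,0.009,0.010,0.056,0,0,0]]'
python3 -m inch '[[1,0.009,0.010,0.056,0,0,0],[1,0.008,0.010,0.056,0,0,0],[1,0,0.02,0,0,0,0],[1,0,0,0,0,0,0]]'
python3 - <<'E'
from h import *
go([0.492,0.0675,0.041])
c=robot.get_calibration("wrist");cv2.imwrite("pics/w1.png",robot.read_camera("wrist")[:,:,::-1])
E
```

```text
time_s: 1.72
position: [0.4772, -0.0489, 0.1725]
ee_rot: [0.707, -0.0, 0.001, -0.707]
wrist_force: [0.5, 0.4, 0.7]
opening: 0.0874
time_s: 2.22
position: [0.4929, 0.0622, 0.1314]
ee_rot: [0.707, -0.001, -0.001, -0.707]
wrist_force: [-0.4, 0.5, -0.1]
opening: 0.0878
t 2.23 pos [0.4929 0.0622 0.1314] jaw yaw 0.0 shift mm [-0.6 90.4  5.3] down [-0.003 -0.001 -1.   ] open 0.0878
```

View pics/w1.png

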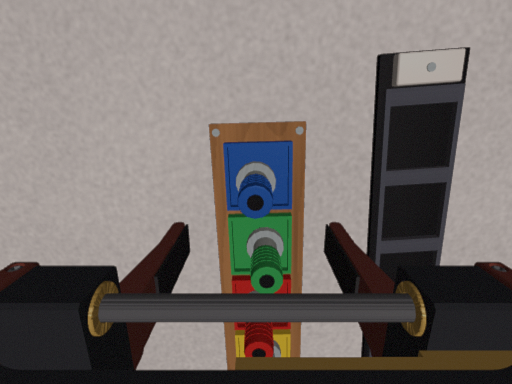

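The wrist view shows the blue cap hole at (255,202), midway between the fingertips at about x=188 and x=327. Descending and gripping.

```bash
python3 - <<'E'
from h import *
print(onz(robot.get_calibration("wrist"),(255,202),.08))
E
python3 -m inch '[[1,0,0.03,0.005,0,0,0],[1,0,0.03,0,0,0,0],[1,0,0.03,0,0,0,0],[1,0,0,0,0,0,0],[-1,0,0,0,0,0,0]]' 30
python3 -m inch '[[-1,0,0,0,0,0,0],[-1,0,0,0,0,0,0],[-1,0,0,0,0,0,0],[-1,0,0,0,0,0,0]]'
python3 -c "
from h import *
go([0.655,0.113,0.041])"
```

```text
[0.49107602 0.06863065 0.08      ]
time_s: 2.9
position: [0.4944, 0.0667, 0.0438]
ee_rot: [-0.707, -0.0, -0.001, 0.707]
wrist_force: [0.3, 0.1, 0.6]
opening: 0.0812
time_s: 3.4
position: [0.4936, 0.0674, 0.0429]
ee_rot: [-0.707, -0.0, 0.0, 0.707]
wrist_force: [0.1, -0.1, -0.2]
opening: 0.0411
t 3.4 pos [0.4936 0.0674 0.0429] jaw yaw 0.1 shift mm [161.5   1.9  45.4] down [ 0.  0. -1.] open 0.0411
```

```bash
python3 -m inch '[[-1,0,0,0,0,0,0],[-1,0,0,0,0,0,0],[-1,0,0,0,0,0,0],[-1,0,-0.02,0,0,0,0],[-1,0,-0.03,0,0,0,0]]'
python3 -m inch '[[-1,0.032,0,0.009,0,0,0],[-1,0.032,0,0.009,0,0,0],[-1,0.032,0,0.009,0,0,0],[-1,0.032,0,0.009,0,0,0],[-1,0.033,0,0.009,0,0,0]]'
python3 -m inch '[[-1,0,0,0,0,0,0]]'
python3 - <<'E'
from h import *
go([0.655,0.113,0.041])
cv2.imwrite("pics/w2.png",robot.read_camera("wrist")[:,:,::-1])
E
```

```text
time_s: 4.03
position: [0.4928, 0.0672, 0.0923]
ee_rot: [0.707, -0.0, -0.001, -0.707]
wrist_force: [-0.2, -0.6, -2.4]
opening: 0.0294
time_s: 4.65
position: [0.6553, 0.1127, 0.0922]
ee_rot: [0.707, 0.0, -0.0, -0.707]
wrist_force: [0.1, 0.3, -1.6]
opening: 0.0296
time_s: 4.78
position: [0.6566, 0.113, 0.0924]
ee_rot: [-0.707, -0.001, -0.0, 0.707]
wrist_force: [-0.6, -0.3, -1.8]
opening: 0.03
t 4.78 pos [0.6566 0.113  0.0924] jaw yaw 0.1 shift mm [-1.7 51.4 -0.1] down [ 0.002  0.    -1.   ] open 0.03
```

View pics/w2.png

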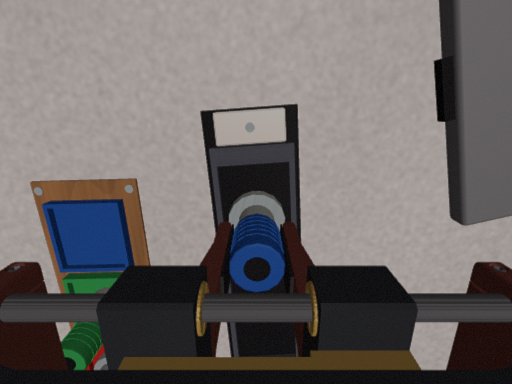

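The blue part hangs upright over the first pocket: the cap is at (257,265), and the pocket next to the white stop at (250,127). Lowering and releasing.

```bash
python3 -m inch '[[-1,-0.001,0.025,0,0,0,0],[-1,0,0.018,0,0,0,0],[-1,0,0.006,0,0,0,0],[-1,0,0,0,0,0,0],[0.2,0,0,0,0,0,0]]'
python3 -m inch '[[0.2,0,0,0,0,0,0],[0.2,0,0,0,0,0,0],[1,0,-0.045,0,0,0,0],[1,0,-0.045,0,0,0,0],[1,0,0,0,0,0,0]]'
python3 -c "
from h import *
go([0.502,-0.0085,0.134])"
```

```text
time_s: 5.45
position: [0.6539, 0.1125, 0.0442]
ee_rot: [-0.707, -0.001, -0.0, 0.707]
wrist_force: [-0.3, 0.2, -0.2]
opening: 0.0361
time_s: 6.08
position: [0.6562, 0.1129, 0.138]
ee_rot: [-0.707, -0.003, -0.002, 0.708]
wrist_force: [-0.2, 0.4, -0.3]
opening: 0.0795
t 6.08 pos [0.6562 0.1129 0.138 ] jaw yaw 0.0 shift mm [-154.4    2.6 -121.3] down [ 0.008  0.001 -1.   ] open 0.0795
```

```bash
python3 -m inch '[[1,-0.0385,0,-0.0305,0,0,0],[1,-0.0385,0,-0.0305,0,0,0],[1,-0.0385,0,-0.030,0,0,0],[1,-0.0385,0,-0.030,0,0,0],[1,0,0,0,0,0,0]]'
python3 - <<'E'
from h import *
go([0.502,-0.0085,0.043])
cv2.imwrite("pics/w3.png",robot.read_camera("wrist")[:,:,::-1])
E
```

```text
time_s: 6.7
position: [0.496, -0.0099, 0.1327]
ee_rot: [-0.707, 0.002, 0.001, 0.707]
wrist_force: [1.1, 0.6, 0.4]
opening: 0.0879
t 6.7 pos [ 0.496  -0.0099  0.1327] jaw yaw -0.1 shift mm [ 6.4 89.6  1.4] down [-0.004  0.    -1.   ] open 0.0879
```

View pics/w3.png

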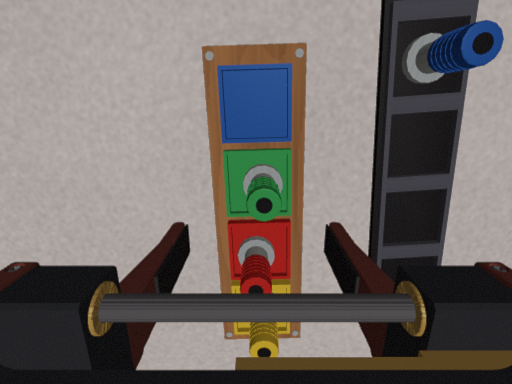

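Blue stands upright in pocket 1 (flange around 430,58). The green hole is at (264,204).

```bash
python3 - <<'E'
from h import *
print(onz(robot.get_calibration("wrist"),(264,204),.08))
go([0.502,-0.0085,0.043])
E
python3 -m inch '[[1,0.002,0.03,0,0,0,0],[1,0,0.03,0,0,0,0],[1,0,0.029,0,0,0,0],[1,0,0,0,0,0,0],[-1,0,0,0,0,0,0]]' 30
python3 -c "
from h import *
go([0.502,-0.0085,0.043])"
```

```text
[ 0.50351564 -0.00444613  0.08      ]
t 6.75 pos [ 0.4984 -0.0092  0.1332] jaw yaw -0.1 shift mm [ 3.7 90.1  0.7] down [-0.001  0.    -1.   ] open 0.0878
time_s: 7.38
position: [0.5025, -0.0083, 0.045]
ee_rot: [-0.707, -0.001, 0.0, 0.707]
wrist_force: [-0.0, -0.7, 1.0]
opening: 0.0811
t 7.38 pos [ 0.5025 -0.0083  0.045 ] jaw yaw 0.1 shift mm [-0.5  2.  -0.2] down [ 0.001  0.    -1.   ] open 0.0811
```

```bash
python3 -m inch '[[-1,0,0.001,0,0,0,0],[-1,0,0,0,0,0,0],[-1,0,0,0,0,0,0],[-1,0,0,0,0,0,0],[-1,0,0,0,0,0,0]]'
python3 -m inch '[[-1,0,0,0,0,0,0],[-1,0,-0.02,0,0,0,0],[-1,0,-0.03,0,0,0,0]]'
python3 -m inch '[[-1,0.0315,0,0.008,0,0,0],[-1,0.032,0,0.008,0,0,0],[-1,0.032,0,0.008,0,0,0],[-1,0.0315,0,0.008,0,0,0],[-1,0.0315,0,0.008,0,0,0]]'
python3 -m inch '[[-1,0,0,0,0,0,0]]'
python3 - <<'E'
from h import *
cv2.imwrite("pics/w4.png",robot.read_camera("wrist")[:,:,::-1])
go([0.661,0.0325,0.045])
E
```

```text
time_s: 8.0
position: [0.5016, -0.0087, 0.0438]
ee_rot: [-0.707, -0.0, 0.0, 0.707]
wrist_force: [-0.2, 0.3, -0.9]
opening: 0.0313
time_s: 8.38
position: [0.5003, -0.0086, 0.0932]
ee_rot: [-0.707, 0.001, 0.001, 0.707]
wrist_force: [1.1, 0.9, -3.0]
opening: 0.0298
time_s: 9.0
position: [0.6604, 0.0317, 0.093]
ee_rot: [0.707, -0.0, -0.001, -0.707]
wrist_force: [0.0, 0.1, -2.0]
opening: 0.0298
time_s: 9.12
position: [0.6616, 0.032, 0.0932]
ee_rot: [-0.707, -0.001, 0.0, 0.707]
wrist_force: [0.1, 0.7, -2.8]
opening: 0.0297
t 9.18 pos [0.6598 0.0317 0.0928] jaw yaw 0.1 shift mm [ 1.3 47.8  0.8] down [-0.001 -0.    -1.   ] open 0.0297
```

View pics/w4.png

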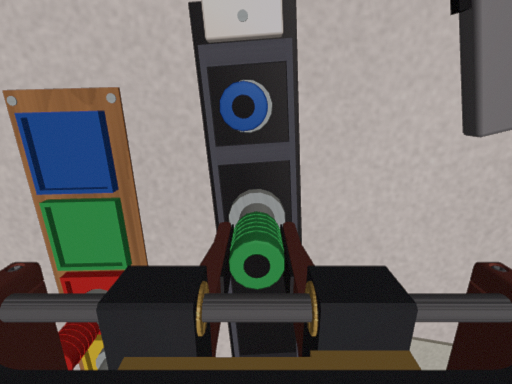

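Green hangs over pocket 2 (257,260), and blue stands in pocket 1 (246,105). Placing green, then going on to red.

```bash
python3 -m inch '[[-1,0.001,0.025,0,0,0,0],[-1,0,0.018,0,0,0,0],[-1,0,0.006,0,0,0,0],[-1,0,0,0,0,0,0],[0.2,0,0,0,0,0,0]]'
python3 -m inch '[[0.2,0,0,0,0,0,0],[0.2,0,0,0,0,0,0],[1,0,-0.045,0,0,0,0],[1,0,-0.045,0,0,0,0],[1,0,0,0,0,0,0]]'
python3 -m inch '[[1,-0.0415,0,-0.031,0,0,0],[1,-0.0415,0,-0.031,0,0,0],[1,-0.0415,0,-0.031,0,0,0],[1,-0.0415,0,-0.031,0,0,0],[1,0,0,0,0,0,0]]'
python3 -m inch '[[1,0,0,0,0,0,0]]'
python3 - <<'E'
from h import *
cv2.imwrite("pics/w5.png",robot.read_camera("wrist")[:,:,::-1])
go([0.495,-0.092,0.043])
E
```

```text
time_s: 9.8
position: [0.6614, 0.0314, 0.0452]
ee_rot: [-0.707, -0.001, -0.0, 0.707]
wrist_force: [-0.0, -0.2, -0.8]
opening: 0.0363
time_s: 10.42
position: [0.6638, 0.0316, 0.1389]
ee_rot: [-0.707, -0.003, -0.002, 0.707]
wrist_force: [0.1, 0.1, 0.7]
opening: 0.0793
time_s: 11.05
position: [0.4914, -0.0937, 0.1336]
ee_rot: [-0.707, 0.002, 0.001, 0.707]
wrist_force: [1.5, -0.0, -0.3]
opening: 0.088
time_s: 11.18
position: [0.4955, -0.0927, 0.1344]
ee_rot: [-0.707, -0.0, -0.0, 0.707]
wrist_force: [-0.1, 0.4, 0.3]
opening: 0.088
t 11.22 pos [ 0.496  -0.0924  0.1345] jaw yaw 0.0 shift mm [-1.1 91.5  0.4] down [ 0.001  0.    -1.   ] open 0.0877
```

View pics/w5.png

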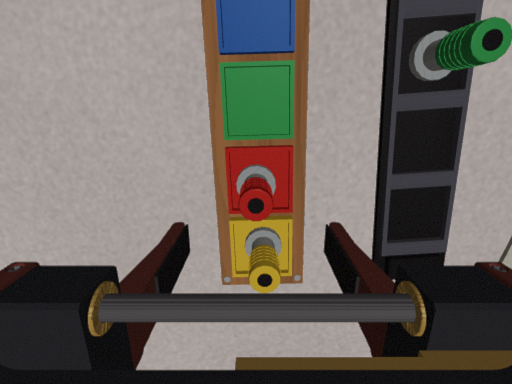

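Green stands in pocket 2, and the red hole (256,205) is midway between the fingers. Gripping red.

```bash
python3 -m inch '[[1,-0.001,0.03,0,0,0,0],[1,0,0.03,0,0,0,0],[1,0,0.03,0,0,0,0],[1,0,0,0,0,0,0],[-1,0,0,0,0,0,0]]' 30
python3 -m inch '[[-1,0,0,0,0,0,0],[-1,0,0,0,0,0,0],[-1,0,0,0,0,0,0],[-1,0,0,0,0,0,0],[-1,0,0,0,0,0,0]]'
python3 -m inch '[[-1,0,0,0,0,0,0],[-1,0,0,0,0,0,0],[-1,0,-0.02,0,0,0,0],[-1,0,-0.03,0,0,0,0]]'
python3 -m inch '[[-1,0.0343,0,0.009,0,0,0],[-1,0.0343,0,0.009,0,0,0],[-1,0.0343,0,0.009,0,0,0],[-1,0.0343,0,0.009,0,0,0],[-1,0.0343,0,0.009,0,0,0]]'
python3 -m inch '[[-1,0,0,0,0,0,0]]'
python3 - <<'E'
from h import *
cv2.imwrite("pics/w6.png",robot.read_camera("wrist")[:,:,::-1])
go([0.6667,-0.0465,0.043])
E
```

```text
time_s: 11.85
position: [0.4951, -0.0923, 0.0451]
ee_rot: [0.707, 0.001, -0.0, -0.707]
wrist_force: [0.3, 0.5, -0.7]
opening: 0.0809
time_s: 12.48
position: [0.4941, -0.0927, 0.0447]
ee_rot: [0.707, 0.0, -0.0, -0.707]
wrist_force: [0.5, 0.1, 0.3]
opening: 0.031
time_s: 12.98
position: [0.4929, -0.0924, 0.0942]
ee_rot: [-0.707, 0.001, 0.001, 0.707]
wrist_force: [0.4, -0.3, -1.9]
opening: 0.03
time_s: 13.6
position: [0.666, -0.0471, 0.094]
ee_rot: [-0.707, 0.0, 0.001, 0.707]
wrist_force: [-0.7, -0.2, -1.4]
opening: 0.0296
time_s: 13.72
position: [0.6673, -0.0468, 0.0942]
ee_rot: [-0.707, -0.001, 0.0, 0.707]
wrist_force: [-0.7, -0.7, -2.0]
opening: 0.0296
t 13.78 pos [ 0.6654 -0.0471  0.0938] jaw yaw 0.1 shift mm [ 1.4 50.8  0.6] down [-0.001  0.    -1.   ] open 0.0296
```

View pics/w6.png

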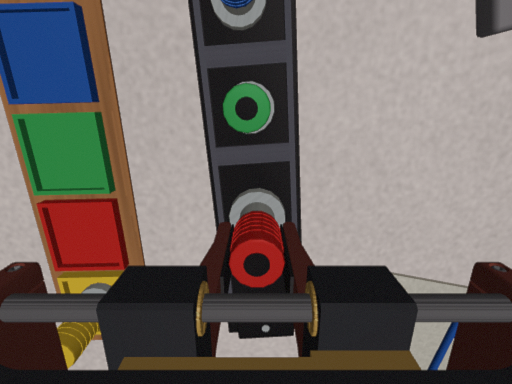

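Red hangs over pocket 3. Placing it, then moving over yellow.

```bash
python3 -m inch '[[-1,0.001,0.025,0,0,0,0],[-1,0,0.018,0,0,0,0],[-1,0,0.006,0,0,0,0],[-1,0,0,0,0,0,0],[0.2,0,0,0,0,0,0]]'
python3 -m inch '[[0.2,0,0,0,0,0,0],[0.2,0,0,0,0,0,0],[1,0,-0.045,0,0,0,0],[1,0,-0.045,0,0,0,0],[1,0,0,0,0,0,0]]'
python3 -m inch '[[1,-0.041,0,-0.029,0,0,0],[1,-0.041,0,-0.029,0,0,0],[1,-0.041,0,-0.029,0,0,0],[1,-0.041,0,-0.029,0,0,0],[1,0,0,0,0,0,0]]'
python3 -m inch '[[1,0,0,0,0,0,0]]'
python3 - <<'E'
from h import *
cv2.imwrite("pics/w7.png",robot.read_camera("wrist")[:,:,::-1])
go([0.503,-0.1635,0.043])
E
```

```text
time_s: 14.4
position: [0.6669, -0.0477, 0.0462]
ee_rot: [0.707, 0.001, 0.0, -0.707]
wrist_force: [0.6, -0.6, 0.3]
opening: 0.036
time_s: 15.02
position: [0.6694, -0.0477, 0.14]
ee_rot: [0.707, 0.003, 0.002, -0.707]
wrist_force: [-0.5, -0.1, -0.6]
opening: 0.0791
time_s: 15.65
position: [0.4992, -0.1645, 0.1346]
ee_rot: [-0.707, 0.002, 0.0, 0.707]
wrist_force: [0.4, 0.4, 0.1]
opening: 0.0882
time_s: 15.78
position: [0.5029, -0.1637, 0.1354]
ee_rot: [-0.707, -0.0, -0.0, 0.707]
wrist_force: [0.1, 0.7, -0.2]
opening: 0.088
t 15.82 pos [ 0.5034 -0.1634  0.1354] jaw yaw 0.1 shift mm [-0.4 92.4 -0.1] down [ 0.  0. -1.] open 0.0879
```

View pics/w7.png

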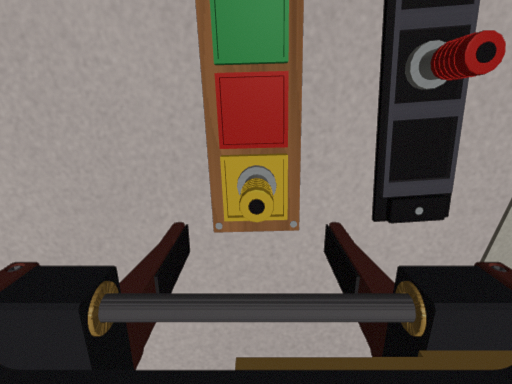

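Red stands in pocket 3, and the yellow hole (257,206) is centred between the fingers. Gripping yellow and carrying it to pocket 4.

```bash
python3 -m inch '[[1,0,0.03,0,0,0,0],[1,0,0.03,0,0,0,0],[1,0,0.03,0,0,0,0],[1,0,0.001,0,0,0,0],[-1,0,0,0,0,0,0]]' 30
python3 -m inch '[[-1,0,0,0,0,0,0],[-1,0,0,0,0,0,0],[-1,0,0,0,0,0,0],[-1,0,0,0,0,0,0],[-1,0,0,0,0,0,0]]'
python3 -m inch '[[-1,0,0,0,0,0,0],[-1,0,0,0,0,0,0],[-1,0,-0.02,0,0,0,0],[-1,0,-0.03,0,0,0,0]]'
python3 -m inch '[[-1,0.034,0,0.0075,0,0,0],[-1,0.034,0,0.0075,0,0,0],[-1,0.034,0,0.0075,0,0,0],[-1,0.034,0,0.0075,0,0,0],[-1,0.0335,0,0.0075,0,0,0]]'
python3 -m inch '[[-1,0,0,0,0,0,0]]'
python3 - <<'E'
from h import *
cv2.imwrite("pics/w8.png",robot.read_camera("wrist")[:,:,::-1])
go([0.6726,-0.1263,0.045])
E
```

```text
time_s: 16.45
position: [0.5036, -0.1633, 0.0451]
ee_rot: [0.707, 0.001, -0.0, -0.707]
wrist_force: [0.7, -0.5, 0.2]
opening: 0.0812
time_s: 17.08
position: [0.5027, -0.1637, 0.0447]
ee_rot: [0.707, 0.0, -0.0, -0.707]
wrist_force: [0.8, 0.5, -0.6]
opening: 0.0313
time_s: 17.58
position: [0.5015, -0.1632, 0.0941]
ee_rot: [-0.707, 0.001, 0.001, 0.707]
wrist_force: [1.4, -1.3, -0.7]
opening: 0.0299
time_s: 18.2
position: [0.6726, -0.1256, 0.0939]
ee_rot: [-0.707, 0.0, 0.001, 0.707]
wrist_force: [0.0, 0.1, -1.9]
opening: 0.0298
time_s: 18.32
position: [0.6738, -0.1253, 0.0941]
ee_rot: [0.707, 0.001, -0.0, -0.707]
wrist_force: [-0.9, -0.1, -2.0]
opening: 0.0296
t 18.38 pos [ 0.672  -0.1255  0.0937] jaw yaw 0.1 shift mm [ 0.7 48.7 -0.8] down [-0.001  0.    -1.   ] open 0.03
```

View pics/w8.png

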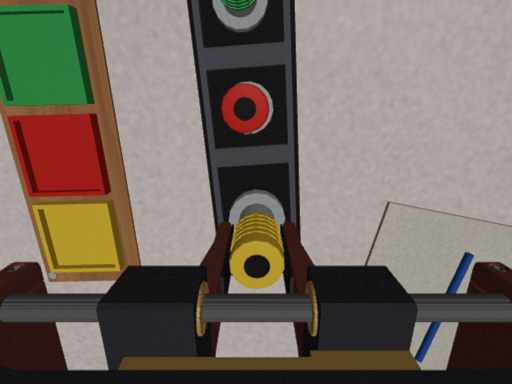

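Yellow hangs over pocket 4, and red stands in pocket 3. Placing yellow, then backing up and away for a final check.

```bash
python3 -m inch '[[-1,0.001,0.025,0,0,0,0],[-1,0,0.018,0,0,0,0],[-1,0,0.006,0,0,0,0],[-1,0,0,0,0,0,0],[0.2,0,0,0,0,0,0]]'
python3 -m inch '[[0.2,0,0,0,0,0,0],[0.2,0,0,0,0,0,0],[1,0,-0.045,0,0,0,0],[1,0,-0.05,0,0,0,0],[1,-0.03,-0.03,-0.04,0,0,0]]'
python3 -m inch '[[1,-0.04,-0.01,-0.04,0,0,0],[1,-0.04,0,-0.04,0,0,0],[1,-0.04,0,-0.04,0,0,0],[1,-0.04,0,-0.04,0,0,0],[1,0,0,0,0,0,0]]'
python3 -m inch '[[1,0,0,0,0,0,0],[1,0,0,0,0,0,0],[1,0,0,0,0,0,0]]'
python3 - <<'E'
from h import *
a=robot.read_camera("scene")[105:355,140:360,::-1];b=robot.read_camera("side")[130:330,150:370,::-1]
b=cv2.copyMakeBorder(b,0,50,0,0,cv2.BORDER_CONSTANT)
cv2.imwrite("pics/fin.png",cv2.resize(np.hstack([a,b]),None,fx=1.8,fy=1.8,interpolation=cv2.INTER_CUBIC))
go([0.5,-0.3,0.2])
E
```

```text
time_s: 19.0
position: [0.6735, -0.1263, 0.0462]
ee_rot: [0.707, 0.001, 0.0, -0.707]
wrist_force: [-0.6, 0.0, 0.8]
opening: 0.0366
time_s: 19.62
position: [0.6456, -0.1649, 0.1737]
ee_rot: [0.707, 0.003, 0.0, -0.707]
wrist_force: [-0.7, -0.3, 0.3]
opening: 0.0792
time_s: 20.25
position: [0.4809, -0.3284, 0.181]
ee_rot: [0.707, -0.001, 0.001, -0.707]
wrist_force: [-0.0, 0.8, -0.1]
opening: 0.088
time_s: 20.62
position: [0.4842, -0.3252, 0.1806]
ee_rot: [-0.707, -0.001, 0.001, 0.707]
wrist_force: [0.2, 0.1, 0.4]
opening: 0.088
t 20.73 pos [ 0.4839 -0.3254  0.1806] jaw yaw 0.1 shift mm [ 16.2 -19.4  25.4] down [-0.  0. -1.] open 0.0879
```

View pics/fin.png

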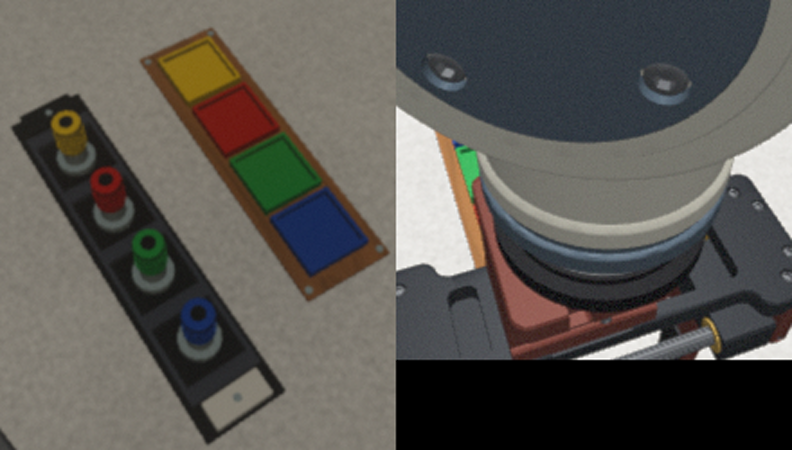

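The scene view shows all four upright in their pockets, blue next to the white stop (hole near 199,313), then green, red and yellow. The arm blocks the side view. I'll do a numeric check from the scene view and then hand in.

Run:
```python
from h import *
c=robot.get_calibration("scene")
w=np.array([.6504,.1768]);b=np.array([.6772,-.1901]);u=(w-b)/np.linalg.norm(w-b);m=(w+b)/2
for k,v in dict(blue=(199,313),green=(149,237),red=(107,176),yellow=(66,122)).items():
    p=onz(c,np.array(v)/1.8-.2+[140,105],.08)[:2]-m
    print(k,"along",round(p@u*1e3,1),"across mm",round((p[0]*u[1]-p[1]*u[0])*1e3,1))
print(robot.job_done())
```

```text
blue along 119.6 across mm -1.0
green along 34.8 across mm -2.1
red along -42.2 across mm -1.6
yellow along -119.3 across mm 2.0
the job is handed in; nothing more can be done
None
```

All four parts are in the rack, one to a pocket: blue next to the white stop, then green, red and yellow. I handed the job in at about 21 s of the 93 s allowed, with the gripper open and clear of the rack.

- **Last check:** in the final scene picture all four stand upright. Their measured centres are within about 5 mm of the pocket centres (green is furthest off), and each pocket leaves about 11 mm of clearance on each side.
- **Not confirmed:** the arm blocked the side camera in the final picture, so that check rests on the scene camera alone. Before each gripping descent, a wrist-camera look also showed the part placed just before it standing upright in its pocket. That covers blue, green and red, but not yellow.
- **Disagreement:** the wrist camera put the green part about 4 mm from the fixed cameras' estimate. The grip had room for that, so I did not correct it.

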